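# Clamp a tube in a jig with its draw latch

## Task

Clamp the square tube in the jig: open the latch's red lever all the way toward the blue jaw, flip the wire loop over and down behind the jaw's hook, then swing the lever back past centre until it lies on its rubber rest. Finish by pressing the lever briefly and firmly onto the rest (about 10 N at the middle of the red grip; 17 N there would damage the rest), then let go, leaving the tube clamped and the other things undisturbed.

Things in the scene. Friction and masses are not known exactly. Their poses are not given: they have to be found in the camera images.
- jig: fixed clamping jig, grey base plate 110 x 265 x 12 mm. Origin on the worktop below the lever's pivot; y runs from latch to jaw, z up, x along the hinge axes. In this frame (mm): lever pivot at y 0, z 50; sprung buffer's steel face at y 50; tube across the jig at y 58; beyond it the blue jaw, 66 wide, 62 long, top at z 46.5; plate from y -112 to 152
- lever (a joint): latch lever (rad): 0 with the handle level, pointing to the jig's -y; grows as it rises and swings toward the jaw, to a stop at 1.9 (leaning 19 degrees past upright). Its pivot is stiff, so it stays where left (close to home it may slip shut) and must be pressed home. Dead centre is at 0.19: below it the hooked latch holds itself shut. Closing it hooked takes up to about 10 N at the grip, most near 0.6
- handle: the lever's handle, a bar 12 mm wide (x) and 10 mm thick with a red grip. Origin on the lever's pivot; it runs along its own -y; grip from 61 to 99 mm from the pivot, 18 mm wide, 15 mm thick. The loop's pivot sits on it 24 mm from the lever's pivot, 11 degrees below the handle's line
- grip (a point): middle of the red grip, 80 mm from the lever's pivot
- rest_block: steel nut on the plate, 52 mm from the pivot, with a screw and rubber knob on which the lever comes to rest. The screw's setting is not measured and varies by +-3 mm, so the lever comes home anywhere from -0.06 to 0.06 rad: feel for it. It hardly gives. More than 30 N on the knob (about 17 N at mid-grip) damages it; the shut latch alone loads it with 1 to 6 N
- loop (a joint): angle of the wire loop against the lever (rad). Its slope above level toward the jaw, in the world, is loop minus lever. At the start it is thrown back, away from the jaw, against its stop at 3.9; it turns freely and falls forward or back once past upright. It straddles the handle: 6 mm wire, 40 mm wide outside, 28 mm inside, 113 mm from its pivot to the middle of its end bar
- loop_bar (a point): middle of the loop's end bar (6 mm round)
- loop_tab (a point): middle of the flat finger tab on the loop's end, 21 mm beyond the end bar; the tab is 20 mm wide, 34 mm long, 5 mm thick. Take or push it here to flip the loop
- keeper: the jaw's hook, 16 mm wide; axes as the jig's. Origin: where the middle of the loop's end bar lies when hooked, 3.5 mm over the jaw's top. Shank on its -y side; nose 6 to 11 mm above, reaching 4 mm to +y. The bar must come down beyond the nose (over 7 mm to +y; needs the lever open beyond about 1.7) onto the jaw's top; the lever then draws it under the nose
- jaw (a joint): slide of the jaw (m): 0 fully open, grows toward the tube, 0.0065 where it touches; moves freely with light friction
- buffer (a joint): compression of the sprung buffer that backs the tube (m), 0 unloaded, about 0.005 when clamped, 14 N per mm
- tube: square steel tube 17 x 17 x 220 mm lying between buffer and jaw, not to be taken out. Origin in the middle of its underside, long axis y
- pliers_red: red pliers, bystander
- yellow_cap: yellow cap 66 mm wide, bystander
- arrow_magnet: red arrow magnet, bystander
- hex_bolt_3: hex bolt, bystander

How it is judged:
By the outcome, as a careful person would: the job done as asked, in the order asked, and still so for the second after the job is handed in, with the robot touching nothing.
It also fails if it takes over 64 s, if anything falls off the work surface, if the arm or the gripper's body presses on something with over 40 N, if the wrist force passes 120 N, or if a joint passes its speed limit or range.

## Robot

A 6-joint arm with a two-finger parallel gripper is mounted at the origin on a cart in front of the work surface, level with it; the furniture and walls round the work are solid. World frame = base frame: x ahead of the robot, y to its left, z up, the work surface at z = 0. Lengths are in m, angles in rad, forces in N, time in s.
With the tool pointing down it reaches from about 0.325 to 0.875 m from the base axis. Payload 4.4 kg.
Tool frame: the origin (TCP) lies at the very end of the fingers, on their centre line; the grasp point (between the pads) lies 19 mm behind it; z points along the fingers, y is the line along which they close (so a half turn about z gives the same grasp; the last joint's range is limited). The gripper opens to 85 mm and grips with 20 to 120 N. Pads are 22 mm wide; open, the fingers measure 114 mm over their backs; the gripper's body (76 mm by 85 mm) begins 54 mm behind the grasp point. The pads swing forward as they close: fully open they stand 13 mm farther back than shut.
Start: joints at [1.127, 0.207, 1.542, -0, 1.393, -0.15], TCP at [0.166, 0.551, 0.231] pointing down, gripper open.
Joint ranges: [-2.73, 2.73], [-0.86, 2.22], [0.23, 2.46], [-1.11, 4.25], [0.08, 2.63], [-2.82, 2.82]. Speed limits (rad/s): [2.79, 2.79, 3.14, 3.14, 3.14, 3.14].

## Interface

Orientations are given as a 3x3 rotation matrix whose columns are the frame's x, y, z axes.
In Python, from rig import arm gives the robot as it stands.
- The arm moves only by the tool servo_tool, never from a script. Its argument "rows" is a list of rows, each an object of numbers: "x", "y", "z": the shift along the tool's x, y, z in units of 30 mm (1.0 is 30 mm); "rx", "ry", "rz": the turn, a rotation vector about the tool's x, y, z in units of 5 degrees (1.0 is 5 degrees). In form: [{"x": .., "y": .., "z": .., "rx": .., "ry": .., "rz": ..}, ...]. A call has 1 to 10 rows; each row is the pose to reach, as a shift and turn from the pose commanded when the call began, along the tool's axes at that moment; what a row does not reach only later rows make up. A row lasts 1/12 s, in which the tool goes at most 41.7 mm and 7.16 degrees, less where a joint would pass 70% of its speed; a pose out of reach is approached as far as the arm can. A call with a gripper value outside its range is refused whole. "jaw" is the opening, from 0 (shut) to 1 (fully open), set as the call begins (left out, the last holds). The fingers move at their own pace and stop on an object; "force" is the grip in N (left out, the last holds). Time passes only in rows, so rows that repeat a pose let the fingers close. It gives the time, the measured TCP pose, the force, the opening and the grip force at its end, in the units of the state.
- arm.read_state(): the state, without advancing time (a new reading comes with each control period).
- arm.camera(name): name is "scene" or "top"; returns a dict with "color" (400x640x3 uint8, red, green, blue), "fx", "fy", "cx", "cy" (pixels), "eye" and "attitude" of the camera in the world. Camera axes: x right, y up, looking along -z (the intrinsics and any distortion apply to the point x, -y, -z); pixel columns grow to the right and rows downward; lengths in m; the calibration is good to about 2 mm. A picture is of the moment at which its call begins. There is no depth.
- arm.close_job(): hands the job in; it is judged then, once.
The state is a dict: "time_s": time; "joint_pos": joint angles; "dq": joint speeds; "effort": joint torques, N m; "ee_pos": TCP position; "tcp_rot": TCP orientation; "force": force on the tool from outside, world axes, zero at the start; "torque": the same for the moment, N m; "width": opening from 0.0 (shut) to 1.0 (fully open); "grip_force": force on a finger pad.
Only numpy, scipy, OpenCV 4.12 (cv2) and the standard library are available. Lean on these libraries where they do the work, as an engineer would, in place of code of your own. Each camera call takes 0.05 s, during which the arm holds its last target. There are 200 camera calls.

## Working session

There is one attempt and no reset: what is moved stays moved. The work goes in short steps, Python scripts to look and compute and a tool call to move; the robot and the scene stay as the last step left them, time stands still between calls to the robot, and variables do not carry over. Pictures are saved under pics/ and viewed, at most 10 in all, crops included, and the job is handed in when it is done.

Besides the shell and the picture viewer there is one more tool, called after "Emit:" by a JSON object that holds its "fn" and its "kwargs", one argument or row to a line. servo_tool: Moves the arm, as the interface text tells. Its arguments: {"type":"object","properties":{"rows":{"type":"array","items":{"type":"object","properties":{"x":{"type":"number"},"y":{"type":"number"},"z":{"type":"number"},"rx":{"type":"number"},"ry":{"type":"number"},"rz":{"type":"number"}}}},"jaw":{"type":"number"},"force":{"type":"number"}},"required":["rows"]}

```bash
mkdir -p pics; ls; cat > h.py <<'E'
import numpy as np, cv2
from rig import arm
def cam(n,f=None):
    c=arm.camera(n); 
    if f: cv2.imwrite(f,c["color"][:,:,::-1])
    return c
def ray(c,u,v):
    d=np.array([(u-c["cx"])/c["fx"],-(v-c["cy"])/c["fy"],-1.0]); return np.array(c["eye"]),np.array(c["attitude"])@d
def onz(c,u,v,z):
    e,d=ray(c,u,v); return e+d*(z-e[2])/d[2]
def two(c1,p1,c2,p2):
    e1,d1=ray(c1,*p1);e2,d2=ray(c2,*p2); d1/=np.linalg.norm(d1);d2/=np.linalg.norm(d2)
    s=np.linalg.lstsq(np.c_[d1,-d2],e2-e1,rcond=None)[0]; a=e1+s[0]*d1;b=e2+s[1]*d2
    return (a+b)/2,np.linalg.norm(a-b)
def proj(c,p):
    q=np.array(c["attitude"]).T@(np.array(p)-c["eye"]); return c["cx"]-c["fx"]*q[0]/q[2],c["cy"]+c["fy"]*q[1]/q[2]
E
python3 - <<'E'
from h import *
for n in("scene","top"):
    c=cam(n,f"pics/{n}0.png"); print({k:(np.round(v,3).tolist()) for k,v in c.items() if k!="color"})
s=arm.read_state(); print({k:np.round(v,3).tolist() for k,v in s.items()})
E
```

```text
pics
{'fx': 435.523, 'fy': 435.523, 'cx': 319.919, 'cy': 200.978, 'eye': [0.0, -1.051, 0.546], 'attitude': [[0.881, 0.215, -0.421], [-0.472, 0.348, -0.81], [-0.028, 0.912, 0.408]]}
{'fx': 383.899, 'fy': 383.899, 'cx': 322.7, 'cy': 199.549, 'eye': [0.32, -0.049, 1.386], 'attitude': [[0.004, 0.991, -0.135], [-1.0, 0.007, 0.02], [0.021, 0.135, 0.991]]}
{'time_s': 0.1, 'joint_pos': [1.128, 0.207, 1.543, 0.0, 1.393, -0.151], 'dq': [-0.0, -0.003, -0.003, -0.002, 0.002, -0.0], 'effort': [-0.001, -38.409, -29.255, -0.0, 0.005, -0.0], 'ee_pos': [0.166, 0.55, 0.23], 'tcp_rot': [[-0.957, 0.289, -0.001], [0.289, 0.957, -0.002], [0.0, -0.002, -1.0]], 'force': [-0.342, -0.65, -0.301], 'torque': [-0.002, 0.021, -0.036], 'grip_force': 0.0, 'width': 0.999}
```

View pics/scene0.png

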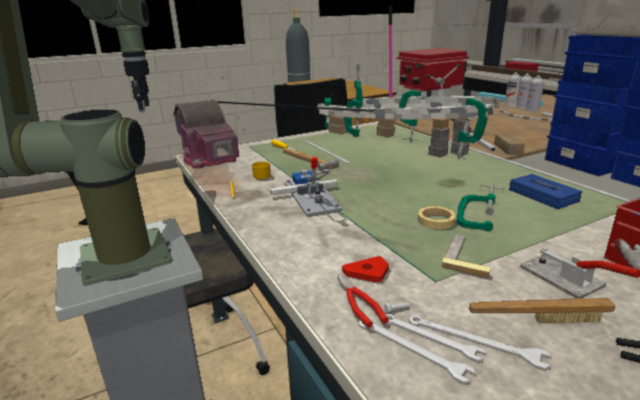

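View pics/top0.png

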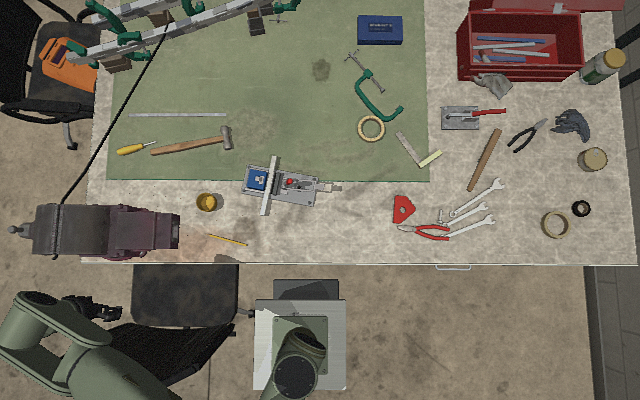

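The scene view shows the jig at (312,190), with the red grip at (315,162) and the blue jaw at (302,176). In the top view the jig is at (285,185), the jaw at (256,178) and the red grip at (291,183). I'll zoom in on both.

```bash
python3 - <<'E'
from h import *
a=cv2.imread("pics/scene0.png")[145:225,260:360]; b=cv2.imread("pics/top0.png")[145:225,230:350]
a=cv2.resize(a,(500,400),interpolation=cv2.INTER_CUBIC)
cv2.imwrite("pics/a1.png",cv2.resize(cv2.imread("pics/scene0.png")[145:220,260:360],None,fx=6,fy=6,interpolation=2)[:450])
cv2.imwrite("pics/b1.png",cv2.resize(b,None,fx=6,fy=6,interpolation=2))
E
```

```text
(no output)
```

View pics/a1.png

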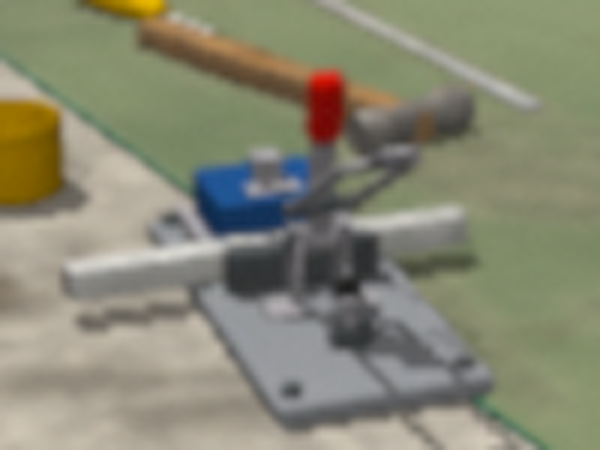

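View pics/b1.png

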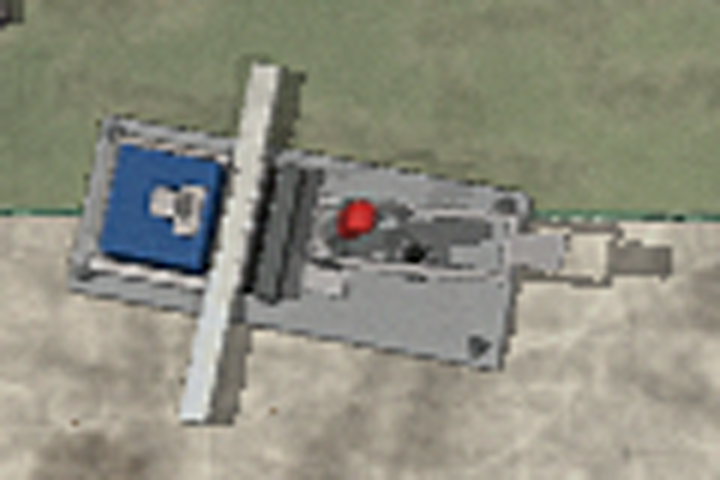

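The lever is about upright, with the red grip at crop (355,218) in top. The loop is thrown back to -y, with its tab near (540,250). The plate corners in the top crop are (105,118), (70,290), (528,190) and (500,368).

```bash
cat > meas.py <<'E'
from h import *
class C(dict): pass
def load(n):
    return cam(n)
E
python3 - <<'E'
from h import *
t=cam("top"); s=cam("scene")
f=lambda x,y:(230+(x+.5)/6-.5,145+(y+.5)/6-.5)
P=[onz(t,*f(*p),.012)for p in((105,118),(70,290),(528,190),(500,368))]
for p in P: print(p.round(4))
print("len",[np.linalg.norm(P[a]-P[b]).round(4) for a,b in((0,1),(2,3),(0,2),(1,3))])
jaw=(P[0]+P[1])/2; lat=(P[2]+P[3])/2; yj=(jaw-lat)[:2]; yj/=np.linalg.norm(yj)
cen=sum(P)[:2]/4; O=cen-yj*.020; print("yaw y axis",np.degrees(np.arctan2(yj[1],yj[0])),"O",O, "yj",yj)
def red(c,box):
    im=c["color"].astype(int); m=(im[...,0]>130)&(im[...,1]<80)&(im[...,2]<80); k=np.zeros_like(m); k[box[0]:box[1],box[2]:box[3]]=1; m&=k
    v,u=np.nonzero(m); return (u.mean(),v.mean()),(u.min(),u.max(),v.min(),v.max()),len(u)
rt=red(t,(170,200,270,310)); rs=red(s,(150,172,300,330)); print(rt,rs)
g,e=two(t,rt[0],s,rs[0]); print("grip",g,e)
d=g[:2]-O; print("grip in jig: y",d@yj,"x",d@np.array([yj[1],-yj[0]]))
# tab: top crop (540,250); scene crop (400,155)
tb,e=two(t,f(540,250),s,(260+400/6,145+155/6)); print("tab",tb,e); d=tb[:2]-O; print(d@yj,d@np.array([yj[1],-yj[0]]))
E
```

```text
[0.6347 0.1991 0.012 ]
[0.5289 0.2168 0.012 ]
[ 0.5924 -0.0579  0.012 ]
[ 0.4835 -0.0418  0.012 ]
len [np.float64(0.1072), np.float64(0.1101), np.float64(0.2605), np.float64(0.2625)]
yaw y axis 80.3537664613703 O [0.55651406 0.05929814] yj [0.16756432 0.98586115]
((np.float64(289.5), np.float64(180.5)), (np.int64(288), np.int64(291), np.int64(179), np.int64(182)), 16) ((np.float64(313.5), np.float64(158.5)), (np.int64(311), np.int64(316), np.int64(157), np.int64(160)), 18)
grip [0.55060804 0.03592964 0.13910975] 0.0032348310185684073
grip in jig: y -0.02402773928178774 x -0.0019067923685417987
tab [ 0.53572866 -0.06450093  0.13415538] 0.0025408723840742403
-0.12553158286172295 0.0002527837012024185
```

Jig pose: origin at (0.5565, 0.0593), y axis (0.168, 0.986). The grip and tab points fit a lever near 1.3 rad with the loop on its stop: tab predicted at y −125, z 140 mm and measured at −125, 134. I'll turn the tool so tool x = jig y, shut the fingers, and move to behind the lever.

Emit:
{"fn": "servo_tool", "kwargs": {
  "rows": [
    {"x":-8.7,"y":-6.85,"rz":8.3},
    {"x":-8.7,"y":-6.85,"rz":8.3},
    {"x":-8.7,"y":-6.85,"rz":8.3},
    {"x":-8.7,"y":-6.85,"rz":8.3},
    {"x":-8.7,"y":-6.85,"rz":8.3},
    {"x":-8.7,"y":-6.85,"rz":8.3},
    {"x":-8.7,"y":-6.85,"rz":8.3},
    {"x":-8.7,"y":-6.85,"rz":8.3},
    {"x":-8.7,"y":-6.85,"rz":8.3},
    {"x":-8.7,"y":-6.85,"rz":8.3}
  ],
  "jaw": 0
}}

```text
schema error: expected keys x, y, z, rx, ry, rz
```

```bash
cat >> h.py <<'E'
YJ=np.array([.1676,.9859,0]);XJ=np.array([.9859,-.1676,0]);O=np.array([.5565,.0593,0])
Rt=np.c_[YJ,XJ,[0,0,-1.]]
def jig(p): d=np.array(p)-O; return np.array([d@XJ,d@YJ,d[2]])*1000
def st(goal=None):
    """state in jig mm; goal (x,y,z jig mm): shift in tool units, and the turn left to the upright pose"""
    from scipy.spatial.transform import Rotation as R
    s=arm.read_state(); T=np.array(s["tcp_rot"]); p=np.array(s["ee_pos"])
    f=np.array(s["force"]); print("t",round(s["time_s"],2),"jig",jig(p).round(1),"F jig",np.round([f@XJ,f@YJ,f[2]],1),"w",round(s["width"],2))
    if goal is not None:
        g=O+(XJ*goal[0]+YJ*goal[1])/1000+np.array([0,0,goal[2]/1000])
        print("shift",(T.T@(g-p)/.03).round(2),"turn",(R.from_matrix(T.T@Rt).as_rotvec(degrees=True)/5).round(2))
E
python3 -c "
from h import *
st((0,-55,231))"
```

```text
t 0.2 jig [-467.5  418.4  230.5] F jig [-0.4  0.1 -0.3] w 1.0
shift [-17.42 -13.72   0.  ] turn [-2.000e-02  1.000e-02  1.657e+01]
```

All six keys are needed in each row.

Emit:
{"fn": "servo_tool", "kwargs": {
  "rows": [
    {"x":-8.7,"y":-6.85,"z":0,"rx":0,"ry":0,"rz":8.3},
    {"x":-8.7,"y":-6.85,"z":0,"rx":0,"ry":0,"rz":8.3},
    {"x":-8.7,"y":-6.85,"z":0,"rx":0,"ry":0,"rz":8.3},
    {"x":-8.7,"y":-6.85,"z":0,"rx":0,"ry":0,"rz":8.3},
    {"x":-8.7,"y":-6.85,"z":0,"rx":0,"ry":0,"rz":8.3},
    {"x":-8.7,"y":-6.85,"z":0,"rx":0,"ry":0,"rz":8.3},
    {"x":-8.7,"y":-6.85,"z":0,"rx":0,"ry":0,"rz":8.3},
    {"x":-8.7,"y":-6.85,"z":0,"rx":0,"ry":0,"rz":8.3},
    {"x":-8.7,"y":-6.85,"z":0,"rx":0,"ry":0,"rz":8.3},
    {"x":-8.7,"y":-6.85,"z":0,"rx":0,"ry":0,"rz":8.3}
  ],
  "jaw": 0
}}

```text
time_s: 1.03
ee_pos: [0.3577, 0.2767, 0.2313]
tcp_rot: [[-0.521, 0.853, -0.0], [0.853, 0.521, 0.0], [0.0, -0.0, -1.0]]
force: [-0.5, 0.5, 0.4]
width: -0.003
grip_force: 0.0
```

```bash
python3 -c "
from h import *
st((0,-55,231))"
```

```text
t 1.03 jig [-232.5  181.   231.3] F jig [-0.6  0.4  0.4] w -0.0
shift [-1.102e+01  6.700e-01  1.000e-02] turn [-0.   -0.    8.21]
```

Emit:
{"fn": "servo_tool", "kwargs": {
  "rows": [
    {"x":-11.0,"y":0.67,"z":0,"rx":0,"ry":0,"rz":8.2},
    {"x":-11.0,"y":0.67,"z":0,"rx":0,"ry":0,"rz":8.2},
    {"x":-11.0,"y":0.67,"z":0,"rx":0,"ry":0,"rz":8.2},
    {"x":-11.0,"y":0.67,"z":0,"rx":0,"ry":0,"rz":8.2},
    {"x":-11.0,"y":0.67,"z":0,"rx":0,"ry":0,"rz":8.2},
    {"x":-11.0,"y":0.67,"z":0,"rx":0,"ry":0,"rz":8.2},
    {"x":-11.0,"y":0.67,"z":0,"rx":0,"ry":0,"rz":8.2},
    {"x":-11.0,"y":0.67,"z":0,"rx":0,"ry":0,"rz":8.2},
    {"x":-11.0,"y":0.67,"z":0,"rx":0,"ry":0,"rz":8.2},
    {"x":-11.0,"y":0.67,"z":0,"rx":0,"ry":0,"rz":8.2}
  ]
}}

```text
time_s: 1.87
ee_pos: [0.5478, 0.0085, 0.2307]
tcp_rot: [[0.162, 0.987, -0.001], [0.987, -0.162, 0.001], [0.001, -0.001, -1.0]]
force: [-0.0, 0.5, 0.2]
width: -0.001
grip_force: 0.0
```

```bash
python3 - <<'E'
from h import *
st((0,-53,128))
a=cam("scene")["color"][90:215,250:400,::-1]; cv2.imwrite("pics/c1.png",cv2.resize(a,None,fx=4,fy=4,interpolation=2))
E
```

```text
t 1.87 jig [-1.000e-01 -5.160e+01  2.307e+02] F jig [-0.1  0.5  0.2] w -0.0
shift [-0.05  0.01  3.42] turn [-0.01 -0.01  0.06]
```

View pics/c1.png

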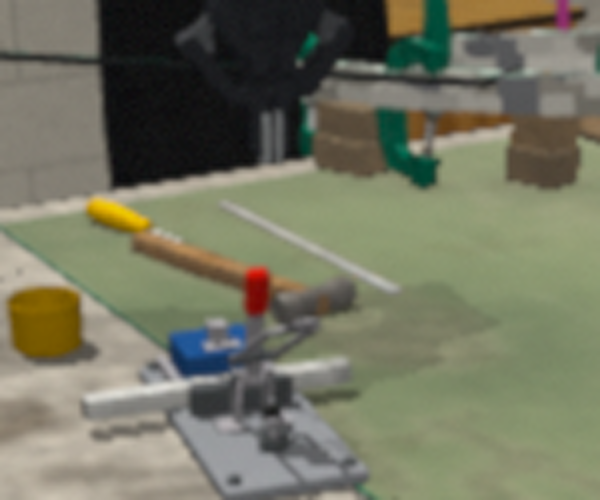

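Fingers are shut above the jig at about (270,135) in the crop, and nothing has been disturbed. Next I descend behind the lever and start pushing.

Emit:
{"fn": "servo_tool", "kwargs": {
  "rows": [
    {"x":0,"y":0,"z":1.2,"rx":0,"ry":0,"rz":0},
    {"x":0,"y":0,"z":2.4,"rx":0,"ry":0,"rz":0},
    {"x":0,"y":0,"z":3.45,"rx":0,"ry":0,"rz":0},
    {"x":0,"y":0,"z":3.45,"rx":0,"ry":0,"rz":0},
    {"x":0.2,"y":0,"z":3.45,"rx":0,"ry":0,"rz":0},
    {"x":0.4,"y":0,"z":3.45,"rx":0,"ry":0,"rz":0},
    {"x":0.6,"y":0,"z":3.45,"rx":0,"ry":0,"rz":0},
    {"x":0.8,"y":0,"z":3.45,"rx":0,"ry":0,"rz":0},
    {"x":1.0,"y":0,"z":3.45,"rx":0,"ry":0,"rz":0},
    {"x":1.0,"y":0,"z":3.45,"rx":0,"ry":0,"rz":0}
  ]
}}

```text
time_s: 2.75
ee_pos: [0.5539, 0.0394, 0.1298]
tcp_rot: [[0.16, 0.987, 0.005], [0.987, -0.16, 0.001], [0.002, 0.005, -1.0]]
force: [-0.5, 1.0, -0.1]
width: 0.003
grip_force: 0.0
```

```bash
python3 -c "
from h import *
st((0,8,126))"
```

```text
t 2.75 jig [  0.8 -20.1 129.8] F jig [-0.7  0.9 -0.1] w 0.0
shift [ 0.94 -0.02  0.13] turn [ 0.05 -0.02  0.09]
```

Emit:
{"fn": "servo_tool", "kwargs": {
  "rows": [
    {"x":0.1,"y":0,"z":0.1,"rx":0,"ry":0,"rz":0},
    {"x":0.2,"y":0,"z":0.1,"rx":0,"ry":0,"rz":0},
    {"x":0.3,"y":0,"z":0.1,"rx":0,"ry":0,"rz":0},
    {"x":0.4,"y":0,"z":0.1,"rx":0,"ry":0,"rz":0},
    {"x":0.5,"y":0,"z":0.1,"rx":0,"ry":0,"rz":0},
    {"x":0.6,"y":0,"z":0.1,"rx":0,"ry":0,"rz":0}
  ]
}}

```text
time_s: 3.25
ee_pos: [0.5553, 0.0557, 0.1248]
tcp_rot: [[0.162, 0.987, 0.001], [0.987, -0.162, -0.0], [-0.0, 0.001, -1.0]]
force: [1.3, -2.7, -0.3]
width: -0.0
grip_force: 1.3
```

```bash
python3 - <<'E'
from h import *
st((0,8,126))
a=cam("scene")["color"][120:220,250:370,::-1]; cv2.imwrite("pics/d1.png",cv2.resize(a,None,fx=5,fy=5,interpolation=2))
E
```

```text
t 3.25 jig [ -0.6  -3.8 124.8] F jig [ 1.7 -2.5 -0.3] w -0.0
shift [ 0.39  0.02 -0.04] turn [0.01 0.   0.07]
```

View pics/d1.png

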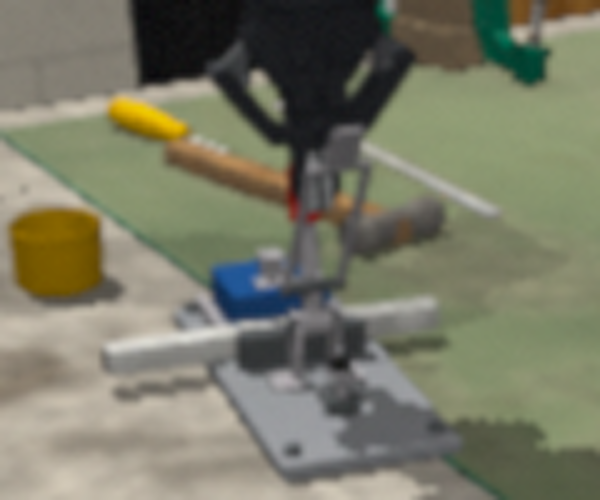

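The fingers push the grip at about (305,200), and the loop has come up with the lever, its tab near (345,145). I continue to the stop in small steps.

Emit:
{"fn": "servo_tool", "kwargs": {
  "rows": [
    {"x":0.07,"y":0,"z":0,"rx":0,"ry":0,"rz":0},
    {"x":0.14,"y":0,"z":0,"rx":0,"ry":0,"rz":0},
    {"x":0.21,"y":0,"z":0,"rx":0,"ry":0,"rz":0},
    {"x":0.28,"y":0,"z":0,"rx":0,"ry":0,"rz":0},
    {"x":0.35,"y":0,"z":0,"rx":0,"ry":0,"rz":0},
    {"x":0.35,"y":0,"z":0,"rx":0,"ry":0,"rz":0}
  ]
}}

```text
time_s: 3.8
ee_pos: [0.556, 0.0667, 0.1244]
tcp_rot: [[0.161, 0.987, -0.001], [0.987, -0.161, 0.001], [0.0, -0.002, -1.0]]
force: [-1.5, -0.5, -0.6]
width: 0.003
grip_force: 0.5
```

```bash
python3 - <<'E'
from h import *
st((0,8,126))
E
```

```text
t 3.8 jig [ -1.7   7.2 124.4] F jig [-1.4 -0.8 -0.6] w 0.0
shift [ 0.03  0.06 -0.05] turn [-0.02 -0.    0.08]
```

Emit:
{"fn": "servo_tool", "kwargs": {
  "rows": [
    {"x":0.05,"y":0,"z":0,"rx":0,"ry":0,"rz":0},
    {"x":0.1,"y":0,"z":0,"rx":0,"ry":0,"rz":0},
    {"x":0.15,"y":0,"z":0,"rx":0,"ry":0,"rz":0},
    {"x":0.15,"y":0,"z":0,"rx":0,"ry":0,"rz":0}
  ]
}}

```text
time_s: 4.13
ee_pos: [0.5564, 0.0685, 0.1244]
tcp_rot: [[0.161, 0.987, -0.003], [0.987, -0.161, -0.004], [-0.005, -0.002, -1.0]]
force: [-2.3, -8.0, -0.4]
width: 0.003
grip_force: 3.9
```

```bash
python3 - <<'E'
from h import *
st()
E
```

```text
t 4.13 jig [ -1.7   9.1 124.4] F jig [-0.9 -8.3 -0.4] w 0.0
```

That is the stop: a steady 8 N at y = 9, against 8 predicted. I retreat upward, go behind the loop's tab and flip it.

Emit:
{"fn": "servo_tool", "kwargs": {
  "rows": [
    {"x":-0.2,"y":0,"z":0,"rx":0,"ry":0,"rz":0},
    {"x":-0.2,"y":0,"z":-1.2,"rx":0,"ry":0,"rz":0},
    {"x":-0.2,"y":0,"z":-2.4,"rx":0,"ry":0,"rz":0},
    {"x":-0.2,"y":0,"z":-3.7,"rx":0,"ry":0,"rz":0},
    {"x":-0.2,"y":0,"z":-4.0,"rx":0,"ry":0,"rz":0},
    {"x":-1.4,"y":0,"z":-4.0,"rx":0,"ry":0,"rz":0},
    {"x":-2.6,"y":0,"z":-4.0,"rx":0,"ry":0,"rz":0},
    {"x":-3.6,"y":0,"z":-4.0,"rx":0,"ry":0,"rz":0},
    {"x":-3.6,"y":0,"z":-3.0,"rx":0,"ry":0,"rz":0},
    {"x":-3.6,"y":0,"z":-2.15,"rx":0,"ry":0,"rz":0}
  ]
}}

```text
time_s: 4.97
ee_pos: [0.5415, -0.0377, 0.1906]
tcp_rot: [[0.164, 0.986, 0.006], [0.986, -0.164, 0.0], [0.001, 0.006, -1.0]]
force: [0.2, 0.4, -1.1]
width: 0.001
grip_force: 0.0
```

```bash
python3 - <<'E'
from h import *
st((0,5,190))
a=cam("scene")["color"][100:220,250:370,::-1]; cv2.imwrite("pics/e1.png",cv2.resize(a,None,fx=5,fy=5,interpolation=2))
E
```

```text
t 4.97 jig [  1.5 -98.1 190.6] F jig [ 0.1  0.4 -1.1] w 0.0
shift [ 3.44 -0.04  0.02] turn [ 0.07 -0.01  0.04]
```

View pics/e1.png

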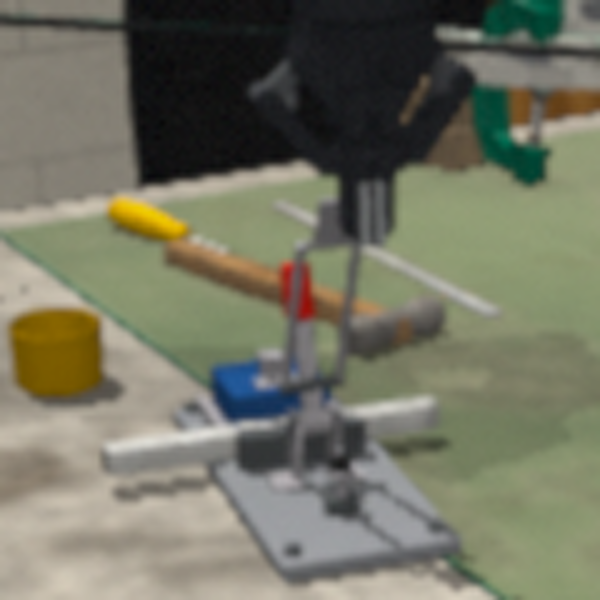

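The lever stays open, with the grip at (297,288) leaning toward the jaw. The loop's tab is at (335,220) and the fingers are behind it at (367,210). Now the flip.

Emit:
{"fn": "servo_tool", "kwargs": {
  "rows": [
    {"x":0.6,"y":0,"z":0,"rx":0,"ry":0,"rz":0},
    {"x":0.9,"y":0,"z":0,"rx":0,"ry":0,"rz":0},
    {"x":1.2,"y":0,"z":0,"rx":0,"ry":0,"rz":0},
    {"x":1.5,"y":0,"z":0,"rx":0,"ry":0,"rz":0},
    {"x":1.8,"y":0,"z":0,"rx":0,"ry":0,"rz":0},
    {"x":2.1,"y":0,"z":0,"rx":0,"ry":0,"rz":0},
    {"x":2.4,"y":0,"z":0,"rx":0,"ry":0,"rz":0},
    {"x":2.7,"y":0,"z":0,"rx":0,"ry":0,"rz":0},
    {"x":3.0,"y":0,"z":0,"rx":0,"ry":0,"rz":0},
    {"x":3.2,"y":0,"z":0,"rx":0,"ry":0,"rz":0}
  ]
}}

```text
time_s: 5.85
ee_pos: [0.5555, 0.0599, 0.1893]
tcp_rot: [[0.16, 0.987, 0.0], [0.987, -0.16, 0.0], [0.0, 0.0, -1.0]]
force: [-1.1, 0.1, 0.1]
width: -0.0
grip_force: 0.0
```

Emit:
{"fn": "servo_tool", "kwargs": {
  "rows": [
    {"x":0.3,"y":0,"z":0,"rx":0,"ry":0,"rz":0},
    {"x":0.5,"y":0,"z":0,"rx":0,"ry":0,"rz":0},
    {"x":0.5,"y":0,"z":0,"rx":0,"ry":0,"rz":0},
    {"x":0.5,"y":0,"z":0,"rx":0,"ry":0,"rz":0},
    {"x":0.5,"y":0,"z":0,"rx":0,"ry":0,"rz":0}
  ]
}}

```text
time_s: 6.27
ee_pos: [0.5578, 0.0733, 0.1892]
tcp_rot: [[0.161, 0.987, -0.0], [0.987, -0.161, -0.0], [-0.0, -0.0, -1.0]]
force: [-0.2, -0.2, 0.4]
width: -0.0
grip_force: 0.0
```

```bash
python3 - <<'E'
from h import *
st()
a=cam("scene")["color"][120:220,250:370,::-1]; b=cam("top")["color"][145:225,230:350,::-1]
cv2.imwrite("pics/f1.png",np.hstack([cv2.resize(a,(400,333),interpolation=2),cv2.resize(b,(400,267),interpolation=2).copy() if 0 else cv2.copyMakeBorder(cv2.resize(b,(400,267),interpolation=2),0,66,0,0,0)]))
E
```

```text
t 6.27 jig [ -1.1  14.  189.2] F jig [-0.2 -0.2  0.4] w -0.0
```

View pics/f1.png

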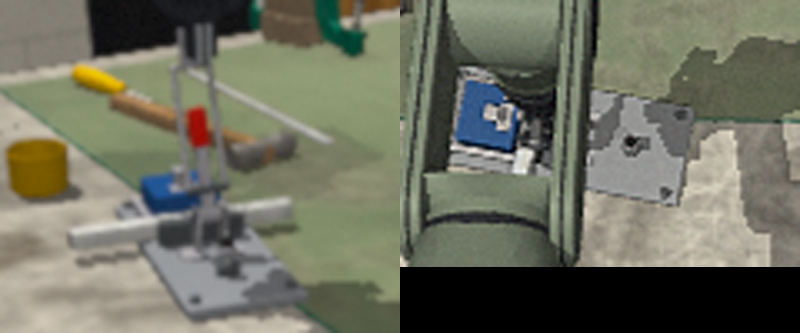

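The loop stands just past upright and leans ahead of the fingers at (198,50). I push it further so it drops.

Emit:
{"fn": "servo_tool", "kwargs": {
  "rows": [
    {"x":0.3,"y":0,"z":0,"rx":0,"ry":0,"rz":0},
    {"x":0.6,"y":0,"z":0,"rx":0,"ry":0,"rz":0},
    {"x":0.9,"y":0,"z":0,"rx":0,"ry":0,"rz":0},
    {"x":1.2,"y":0,"z":0,"rx":0,"ry":0,"rz":0},
    {"x":1.5,"y":0,"z":0,"rx":0,"ry":0,"rz":0},
    {"x":1.7,"y":0,"z":0,"rx":0,"ry":0,"rz":0},
    {"x":1.7,"y":0,"z":0,"rx":0,"ry":0,"rz":0},
    {"x":1.7,"y":0,"z":0,"rx":0,"ry":0,"rz":0},
    {"x":1.7,"y":0,"z":0,"rx":0,"ry":0,"rz":0}
  ]
}}

```text
time_s: 7.12
ee_pos: [0.5659, 0.1237, 0.1892]
tcp_rot: [[0.161, 0.987, -0.0], [0.987, -0.161, -0.0], [-0.0, -0.0, -1.0]]
force: [0.2, -0.1, -0.8]
width: 0.0
grip_force: 0.0
```

```bash
python3 - <<'E'
from h import *
st()
a=cam("scene")["color"][110:210,250:370,::-1]
cv2.imwrite("pics/g1.png",cv2.resize(a,None,fx=6,fy=6,interpolation=2))
E
```

```text
t 7.12 jig [ -1.5  65.1 189.2] F jig [ 0.2 -0.  -0.8] w 0.0
```

View pics/g1.png

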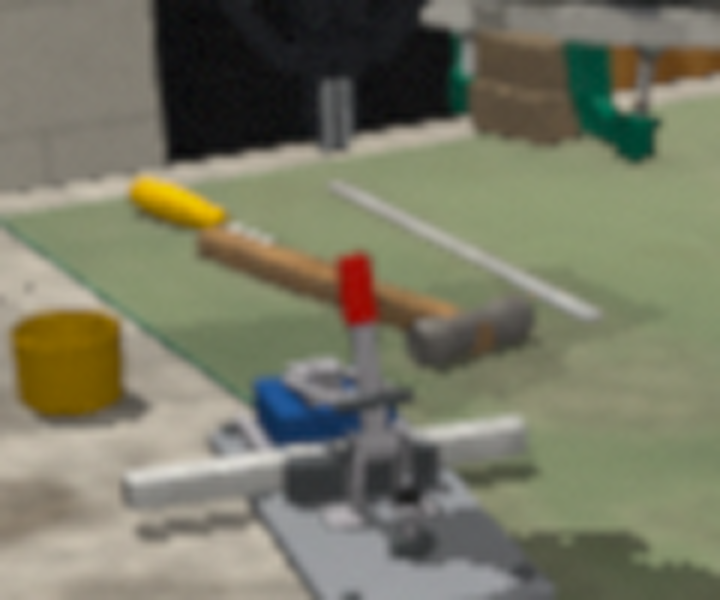

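The loop has dropped onto the jaw, with the tab and bar around (310,375) in the crop, and the lever is still open at (355,290). I'll check the bar's height numerically by projecting both hypotheses, seated (z 50) and hung on the nose (z about 61).

```bash
python3 - <<'E'
from h import *
s=cam("scene")
def W(x,y,z): return O+(XJ*x+YJ*y)/1000+np.array([0,0,z/1000])
def cr(p): u,v=proj(s,p); return (round((u-250+.5)*6),round((v-110+.5)*6))
print("grip end pred 1.9",cr(W(0,32,144)), "grip mid",cr(W(0,26,126)))
from math import *
for zb in(50,61):
    a=asin((zb-73.8)/113)
    for n,r in(("bar",113),("tabmid",134),("tabend",151)):
        print(zb,n,[cr(W(x,3.3+r*cos(a),73.8+r*sin(a))) for x in(-18,-10,0,10,18)])
print("keeper?",cr(W(0,105,58)), "jaw corners",[cr(W(x,y,46.5)) for x in(-33,33) for y in(73,135)])
im=cv2.resize(s["color"][110:210,250:370],None,fx=6,fy=6,interpolation=2)
hsv=cv2.cvtColor(s["color"],cv2.COLOR_RGB2HSV)
for v in range(164,188): print(v,"".join("B" if 95<hsv[v,u,0]<130 and hsv[v,u,1]>120 else "r" if (hsv[v,u,1]>150 and hsv[v,u,0]<8) else "%d"%(hsv[v,u,2]//26) for u in range(285,325)))
E
```

```text
grip end pred 1.9 (357, 251) grip mid (361, 289)
50 bar [(287, 378), (302, 376), (319, 374), (336, 371), (350, 369)]
50 tabmid [(278, 374), (292, 372), (309, 369), (326, 367), (340, 365)]
50 tabend [(270, 370), (284, 368), (301, 366), (318, 364), (332, 362)]
61 bar [(286, 358), (300, 356), (317, 354), (335, 351), (349, 349)]
61 tabmid [(276, 350), (289, 348), (307, 346), (324, 344), (338, 342)]
61 tabend [(268, 344), (281, 342), (299, 340), (316, 338), (329, 336)]
keeper? (323, 365) jaw corners [(282, 413), (251, 375), (399, 396), (365, 359)]
164 4444444444444444444444444444333332345444
165 4444444444444444444444434444444432234433
166 4444444444444444444444434444444432223333
167 4444444444444444444444444444444432222332
168 4444444444444444444444444444444443222222
169 4444444444444444555554444444445443222222
170 4444444444444555556665444444444444322222
171 4444444444444566555554444444444444433322
172 4444444444444555544443444444444444444433
173 44444444BBBB5555443333433444444444444444
174 65444444BBBBB445554444444444444334444444
175 66544443BBBBBB34455555554443333333444444
176 66665443BBBBBBB3344554443332222223444444
177 77776543BBBBBBBB344443222222322334444444
178 77776653BBBBBBBBBBBBB2222333433444444444
179 766666643BBBBBBBBBBBBBBBB344433445554455
180 665556653BBBBBBBBBBBBBBBB344434555555566
181 654334664BBBBBBBBBBBBBBB3344444455666777
182 5544445654BBBBBBBBBBBB333444444445667777
183 55555446653BB333343334334444444333445556
184 4556654566545566565434333444444332233344
185 5556666677766666555432223444333332222244
186 7777888887775444333322224433322222212234
187 8888877766654333322222223322222232111234
```

The projection fits the seated bar: tab edge at row ~357–362 against 366 predicted, whereas 340 would mean hung on the nose. The jaw's corner also agrees. Next I descend on the jaw side of the lever and begin closing.

Emit:
{"fn": "servo_tool", "kwargs": {
  "rows": [
    {"x":0,"y":0.05,"z":1.0,"rx":0,"ry":0,"rz":0},
    {"x":0,"y":0.05,"z":2.0,"rx":0,"ry":0,"rz":0},
    {"x":-0.1,"y":0.05,"z":2.0,"rx":0,"ry":0,"rz":0},
    {"x":-0.4,"y":0.05,"z":2.0,"rx":0,"ry":0,"rz":0},
    {"x":-0.6,"y":0.05,"z":2.0,"rx":0,"ry":0,"rz":0},
    {"x":-0.8,"y":0.05,"z":2.0,"rx":0,"ry":0,"rz":0},
    {"x":-1.0,"y":0.05,"z":2.0,"rx":0,"ry":0,"rz":0},
    {"x":-1.2,"y":0.05,"z":2.0,"rx":0,"ry":0,"rz":0},
    {"x":-1.4,"y":0.05,"z":2.0,"rx":0,"ry":0,"rz":0},
    {"x":-1.55,"y":0.05,"z":2.0,"rx":0,"ry":0,"rz":0}
  ]
}}

```text
time_s: 8.05
ee_pos: [0.5609, 0.0768, 0.1305]
tcp_rot: [[0.162, 0.987, 0.003], [0.987, -0.162, -0.0], [0.0, 0.003, -1.0]]
force: [0.2, 2.4, 1.0]
width: 0.004
grip_force: 1.3
```

```bash
python3 - <<'E'
from h import *
st((0,-11,127))
s=cam("scene");hsv=cv2.cvtColor(s["color"],cv2.COLOR_RGB2HSV)
for v in range(164,182): print(v,"".join("B" if 95<hsv[v,u,0]<130 and hsv[v,u,1]>120 else "r" if (hsv[v,u,1]>150 and hsv[v,u,0]<8) else "%d"%(hsv[v,u,2]//26) for u in range(285,325)))
E
```

```text
t 8.05 jig [  1.4  18.  130.5] F jig [-0.3  2.4  1. ] w 0.0
shift [-0.97 -0.05  0.12] turn [ 0.03 -0.    0.07]
164 5555555555555555555555554rrrrr3332345554
165 55555554554555555555555444rr444432234444
166 4555444444444455555544444333434432223333
167 4444444444444444444444444333444432222232
168 4444444444444444444444444333444443222222
169 4444444444444444555554444333344443222222
170 4444444444444444556665444333344444322222
171 4444444444444555555555454433344444433322
172 4444444444444566544444455433344444444434
173 54444444BBBB5565543333334433334444444444
174 65444444BBBBB555544444444333344444444444
175 66544443BBBBBB44555455555433344444444444
176 66654433BBBBBBB3445555555433333333344444
177 66665543BBBBBBBB334554333332222222344444
178 66666653BBBBBBBBBBB443222222222234444444
179 66666664BBBBBBBBBBBBBB222223323344554444
180 665456653BBBBBBBBBBBBBBBB333334545555555
181 654334664BBBBBBBBBBBBBBB3333334555566666
```

Emit:
{"fn": "servo_tool", "kwargs": {
  "rows": [
    {"x":-0.22,"y":-0.02,"z":0,"rx":0,"ry":0,"rz":0},
    {"x":-0.44,"y":-0.05,"z":0,"rx":0,"ry":0,"rz":0},
    {"x":-0.7,"y":-0.05,"z":0.05,"rx":0,"ry":0,"rz":0},
    {"x":-0.97,"y":-0.05,"z":0.1,"rx":0,"ry":0,"rz":0},
    {"x":-1.22,"y":-0.05,"z":0.19,"rx":0,"ry":0,"rz":0},
    {"x":-1.47,"y":-0.05,"z":0.3,"rx":0,"ry":0,"rz":0},
    {"x":-1.7,"y":-0.05,"z":0.44,"rx":0,"ry":0,"rz":0},
    {"x":-1.92,"y":-0.05,"z":0.6,"rx":0,"ry":0,"rz":0},
    {"x":-1.92,"y":-0.05,"z":0.6,"rx":0,"ry":0,"rz":0}
  ]
}}

```text
time_s: 8.85
ee_pos: [0.5488, 0.0194, 0.1108]
tcp_rot: [[0.162, 0.987, -0.001], [0.987, -0.162, -0.001], [-0.001, -0.001, -1.0]]
force: [1.2, 0.6, 2.9]
width: -0.0
grip_force: 1.4
```

```bash
python3 - <<'E'
from h import *
st((0,-51,101))
s=cam("scene");hsv=cv2.cvtColor(s["color"],cv2.COLOR_RGB2HSV)
for v in range(164,182): print(v,"".join("B" if 95<hsv[v,u,0]<130 and hsv[v,u,1]>120 else "r" if (hsv[v,u,1]>150 and hsv[v,u,0]<8) else "%d"%(hsv[v,u,2]//26) for u in range(285,325)))
E
```

```text
t 8.85 jig [ -0.9 -40.6 110.8] F jig [1.1 0.8 2.9] w -0.0
shift [-0.35  0.03  0.33] turn [-0.01  0.01  0.06]
164 5555555555555555555555555542112333332344
165 5555555555555555555555555542112333332333
166 5555555555555555555555555543112333331233
167 5555555555555555555555555553212333432232
168 5554444445555555555555555554322444543222
169 4444444444444444555555555555433rrrrr3222
170 4444444444444444455555444444444rrrrrr222
171 444444444444444555665544444444rrrrrrr322
172 444444444444445566554444BBB444rrrrrr4334
173 544444444444BB5565443344555434rrrrrr4444
174 65444444BBBBBB5554433344456543rrrrr34444
175 66544443BBBBBB5654444443455653rrrrr44444
176 66654443BBBBBB5555555555544544rrrr344444
177 66665543BBBBBBB45665555554B4333333444444
178 66666653BBBBBBBB445554BBBBB3332234444444
179 666566643BBBBBBBB34555BBBBB3332234444444
180 655456653BBBBBBBBB345554BB33322234444455
181 554335664BBBBBBBBBB345543333222223335666
```

The jaw's blue edge has started moving and forces are low, so the bar is hooked. I continue closing.

Emit:
{"fn": "servo_tool", "kwargs": {
  "rows": [
    {"x":-0.12,"y":0,"z":0.1,"rx":0,"ry":0,"rz":0},
    {"x":-0.23,"y":0.03,"z":0.2,"rx":0,"ry":0,"rz":0},
    {"x":-0.34,"y":0.03,"z":0.31,"rx":0,"ry":0,"rz":0},
    {"x":-0.42,"y":0.03,"z":0.42,"rx":0,"ry":0,"rz":0},
    {"x":-0.5,"y":0.03,"z":0.53,"rx":0,"ry":0,"rz":0},
    {"x":-0.57,"y":0.03,"z":0.64,"rx":0,"ry":0,"rz":0},
    {"x":-0.64,"y":0.03,"z":0.76,"rx":0,"ry":0,"rz":0},
    {"x":-0.64,"y":0.03,"z":0.76,"rx":0,"ry":0,"rz":0}
  ]
}}

```text
time_s: 9.57
ee_pos: [0.5456, 0.0008, 0.0877]
tcp_rot: [[0.161, 0.987, -0.003], [0.987, -0.161, -0.001], [-0.002, -0.003, -1.0]]
force: [-0.3, -1.0, 3.6]
width: -0.005
grip_force: 1.5
```

```bash
python3 - <<'E'
from h import *
st((0,-66,73))
s=cam("scene");hsv=cv2.cvtColor(s["color"],cv2.COLOR_RGB2HSV)
for v in range(168,182): print(v,"".join("B" if 95<hsv[v,u,0]<130 and hsv[v,u,1]>120 else "r" if (hsv[v,u,1]>150 and hsv[v,u,0]<8) else "%d"%(hsv[v,u,2]//26) for u in range(285,325)))
E
```

```text
t 9.57 jig [ -1.  -59.5  87.7] F jig [-0.1 -1.   3.6] w -0.01
shift [-0.21  0.03  0.49] turn [-0.04  0.02  0.08]
168 5555555555555555555555555555421112223212
169 4444444555555555555555555555421123323312
170 4444444444444444555665555555421123323312
171 4444444444444455556665444444321123323312
172 4444444444444445555555444BB4321123323323
173 54444444444444455544444455BB311123323323
174 654444444BBBBB5555434334455BBB1123333323
175 66544443BBBBBB565444444445554B1123323323
176 66654443BBBBBB56655555555556542123333323
177 66665543BBBBBBB5666555555545653123323334
178 666666533BBBBBBB566554BBBBB4555323323444
179 666566643BBBBBBB45665BBBBBBB355433323444
180 655456653BBBBBBBB45554BBBBBB3456544rrr44
181 554335664BBBBBBBBB35554444444455rrrrrrr5
```

Emit:
{"fn": "servo_tool", "kwargs": {
  "rows": [
    {"x":-0.06,"y":0.03,"z":0.12,"rx":0,"ry":0,"rz":0},
    {"x":-0.12,"y":0.03,"z":0.23,"rx":0,"ry":0,"rz":0},
    {"x":-0.17,"y":0.03,"z":0.36,"rx":0,"ry":0,"rz":0},
    {"x":-0.21,"y":0.03,"z":0.48,"rx":0,"ry":0,"rz":0},
    {"x":-0.21,"y":0.03,"z":0.48,"rx":0,"ry":0,"rz":0}
  ]
}}

```text
time_s: 10.03
ee_pos: [0.5459, -0.0048, 0.0726]
tcp_rot: [[0.161, 0.987, -0.002], [0.987, -0.161, -0.0], [-0.001, -0.002, -1.0]]
force: [-0.3, 0.0, -0.4]
width: 0.005
grip_force: 0.0
```

```bash
python3 - <<'E'
from h import *
st((0,-69,60))
E
```

```text
t 10.03 jig [  0.3 -65.   72.6] F jig [-0.3 -0.  -0.4] w 0.01
shift [-0.13 -0.01  0.42] turn [-0.02  0.01  0.07]
```

The force is gone, so the lever slipped shut on its own past centre. For the final press I tilt the tool 10° so the front edge bears at mid-grip, and come down gently.

Emit:
{"fn": "servo_tool", "kwargs": {
  "rows": [
    {"x":-0.2,"y":-0.01,"z":0.0,"rx":0,"ry":1,"rz":0},
    {"x":-0.2,"y":-0.01,"z":0.05,"rx":0,"ry":2,"rz":0},
    {"x":-0.2,"y":-0.01,"z":0.12,"rx":0,"ry":2,"rz":0},
    {"x":-0.2,"y":-0.01,"z":0.2,"rx":0,"ry":2,"rz":0},
    {"x":-0.2,"y":-0.01,"z":0.25,"rx":0,"ry":2,"rz":0},
    {"x":-0.2,"y":-0.01,"z":0.25,"rx":0,"ry":2,"rz":0}
  ]
}}

```text
time_s: 10.53
ee_pos: [0.5451, -0.0096, 0.0658]
tcp_rot: [[0.158, 0.987, 0.026], [0.972, -0.16, 0.171], [0.173, -0.001, -0.985]]
force: [-0.2, 1.2, -0.0]
width: -0.0
grip_force: 0.0
```

```bash
python3 - <<'E'
from h import *
st((0,-70.5,60))
E
```

```text
t 10.53 jig [  0.3 -69.8  65.8] F jig [-0.4  1.2 -0. ] w -0.0
shift [-0.06 -0.01  0.19] turn [-0.02 -1.99  0.08]
```

Emit:
{"fn": "servo_tool", "kwargs": {
  "rows": [
    {"x":-0.01,"y":0,"z":0.04,"rx":0,"ry":0,"rz":0},
    {"x":-0.02,"y":0,"z":0.08,"rx":0,"ry":0,"rz":0},
    {"x":-0.03,"y":0,"z":0.12,"rx":0,"ry":0,"rz":0},
    {"x":-0.03,"y":0,"z":0.12,"rx":0,"ry":0,"rz":0}
  ]
}}

```text
time_s: 10.87
ee_pos: [0.5458, -0.0099, 0.0631]
tcp_rot: [[0.158, 0.987, 0.028], [0.972, -0.161, 0.172], [0.174, 0.0, -0.985]]
force: [-1.2, 0.8, 1.7]
width: -0.001
grip_force: 0.8
```

Emit:
{"fn": "servo_tool", "kwargs": {
  "rows": [
    {"x":-0.01,"y":0,"z":0.04,"rx":0,"ry":0,"rz":0},
    {"x":-0.015,"y":0,"z":0.07,"rx":0,"ry":0,"rz":0},
    {"x":-0.015,"y":0,"z":0.07,"rx":0,"ry":0,"rz":0}
  ]
}}

```text
time_s: 11.12
ee_pos: [0.5459, -0.01, 0.0624]
tcp_rot: [[0.158, 0.987, 0.028], [0.972, -0.161, 0.173], [0.175, 0.0, -0.985]]
force: [-4.4, 1.7, 9.8]
width: -0.002
grip_force: 5.1
```

```bash
python3 - <<'E'
from h import *
st()
E
```

```text
t 11.12 jig [  1.2 -70.1  62.4] F jig [-4.6  0.9  9.8] w -0.0
```

A steady 9.8 N with no further movement at a lever angle of about 0.04 rad, so it is firmly on the rest. I hold a moment, then lift clear.

Emit:
{"fn": "servo_tool", "kwargs": {
  "rows": [
    {"x":0,"y":0,"z":0,"rx":0,"ry":0,"rz":0},
    {"x":0,"y":0,"z":0,"rx":0,"ry":0,"rz":0}
  ]
}}

```text
time_s: 11.28
ee_pos: [0.5459, -0.01, 0.0624]
tcp_rot: [[0.158, 0.987, 0.028], [0.972, -0.161, 0.172], [0.175, 0.0, -0.985]]
force: [-3.3, 1.7, 11.3]
width: -0.002
grip_force: 5.1
```

Emit:
{"fn": "servo_tool", "kwargs": {
  "rows": [
    {"x":0.02,"y":0,"z":-0.1,"rx":0,"ry":0,"rz":0},
    {"x":0.1,"y":0,"z":-0.6,"rx":0,"ry":0,"rz":0},
    {"x":0.3,"y":0,"z":-1.8,"rx":0,"ry":0,"rz":0},
    {"x":0.5,"y":0,"z":-3.0,"rx":0,"ry":-1,"rz":0},
    {"x":0.5,"y":0,"z":-4.0,"rx":0,"ry":-2,"rz":0},
    {"x":-1,"y":0,"z":-5.0,"rx":0,"ry":-2,"rz":0},
    {"x":-2,"y":0,"z":-5.5,"rx":0,"ry":-2,"rz":0},
    {"x":-3,"y":0,"z":-5.5,"rx":0,"ry":-2,"rz":0},
    {"x":-4,"y":0,"z":-5.5,"rx":0,"ry":-2,"rz":0},
    {"x":-5,"y":0,"z":-5.5,"rx":0,"ry":-2,"rz":0}
  ]
}}

```text
time_s: 12.12
ee_pos: [0.5172, -0.1863, 0.1977]
tcp_rot: [[0.161, 0.987, 0.002], [0.987, -0.161, -0.001], [-0.001, 0.002, -1.0]]
force: [0.7, 0.7, 0.3]
width: -0.001
grip_force: 0.0
```

```bash
python3 - <<'E'
from h import *
st()
a=cam("scene")["color"][145:225,265:345,::-1]; b=cam("top")["color"][150:220,235:335,::-1]
A=cv2.resize(a,(400,400),interpolation=2);B=cv2.resize(b,(400,280),interpolation=2)
cv2.imwrite("pics/z1.png",np.hstack([A,cv2.copyMakeBorder(B,0,120,0,0,0)]))
E
```

```text
t 12.12 jig [   2.4 -248.7  197.7] F jig [0.6 0.8 0.3] w -0.0
```

View pics/z1.png

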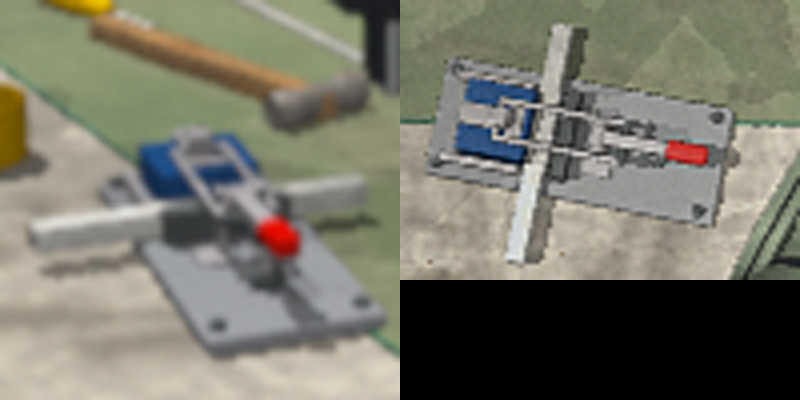

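The lever lies down on its rest with the red grip at (280,237) scene and (687,152) top. The loop is round the hook at (515,120), the jaw is against the tube, and the other things are unmoved. I'm handing it in.

```bash
python3 -c "
from rig import arm
print(arm.close_job())"
```

```text
the job is handed in; nothing more can be done
None
```

The tube is clamped: the loop is hooked behind the jaw, and the lever is past centre and was pressed onto its rest with about 10–11 N, then released. The job was handed in at about 12 s, and the surroundings looked undisturbed in the final picture.

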